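Pack the full sample jars

ROBOT

A 6-joint arm with a two-finger parallel gripper is mounted at the origin on a cart in front of the work surface, level with it; the furniture and walls round the work are solid. World frame = base frame: x ahead of the robot, y to its left, z up, the work surface at z = 0. Lengths are in m, angles in rad, forces in N, time in s.
With the tool pointing down it reaches from about 0.25 to 0.725 m from the base axis. Payload 4 kg.
Tool frame: the origin (TCP) lies on the centre line of the jaws, within the pads' length; the fingertips stand ahead of it and the grasp point (between the pads) lies 11 mm behind it (bot.tip_extent is the z of the fingertips in the tool frame, in m); z points along the fingers, y is the direction in which the jaws open and shut (so a half turn about z gives the same grasp; the last joint's range is limited). The gripper opens to 85 mm and grips with 20 to 120 N. Pads are 22 mm wide; open, the fingers measure 114 mm over their backs; the gripper's body (76 mm by 85 mm) begins 54 mm behind the grasp point. The pads swing forward as they close: fully open they stand 13 mm farther back than shut.
Start: joints at [1.158, 0.241, 0.005, 1.335, 0, 1.571], TCP at [0.201, 0.458, 0.239] pointing down, gripper open.
Joint ranges: [-2.72, 2.72], [-1.05, 1.87], [-1.09, 1.28], [-1.99, 2.15], [-1.42, 1.44], [-3.14, 3.14]. Speed limits (rad/s): [2.79, 2.79, 3.14, 3.14, 3.14, 3.14].

INTERFACE

Orientations are given as a unit quaternion [x, y, z, w].
In Python, from workcell import bot gives the robot as it stands.
- The arm moves only by the shell command python3 -m jog 'ROWS'. ROWS is JSON, a list that holds one entry, the list of rows, each a list of 7 numbers: the shift along the world's x, y, z in m, then the turn, a rotation vector about the world's x, y, z in degrees, then the closure in counts, from 0 (fully open) to 255 (shut). In form: [[[tx, ty, tz, ax, ay, az, fingers], ...]]. A call has 1 to 10 rows; each row is the pose to reach, as a shift and turn from the pose commanded when the call began; what a row does not reach only later rows make up. A row lasts 1/12 s, in which the tool goes at most 41.7 mm and 7.16 degrees, less where a joint would pass 70% of its speed; a pose out of reach is approached as far as the arm can. A call with a gripper value outside its range is refused whole. The fingers move at their own pace and stop on an object; the grip force is fixed at half the most. Time passes only in rows, so rows that repeat a pose let the fingers close. It gives the time, the measured TCP pose, the force and the opening at its end, in the units of the state.
- bot.get_obs(): the state, without advancing time (a new reading comes with each control period).
- bot.camera(name): name is "scene" or "top"; returns the picture (400x640x3 uint8, blue, green, red); there is no depth.
- bot.camera_model(name): a dict with "K" (3x3 intrinsics, pixels), "T" (4x4, takes a point from camera to world coordinates). Camera axes: x right, y down, z forward; pixel columns grow to the right and rows downward; lengths in m; the calibration is good to about 2 mm. A picture is of the moment at which its call begins. camera_model takes no time and is no camera call.
- bot.job_done(): hands the job in, once; it reports no verdict.
The state is a dict: "clock": time; "joint_pos": joint angles; "joint_vel": joint speeds; "tau": joint torques, N m; "eef_pos": TCP position; "tool_rot": TCP orientation; "ft_force": force on the tool from outside, world axes, zero at the start; "ft_torque": the same for the moment, N m; "grip_width": finger opening in m.
Only numpy, scipy, OpenCV 4.12 (cv2) and the standard library are available. Lean on these libraries where they do the work, as an engineer would, in place of code of your own. Each camera call takes 0.05 s, during which the arm holds its last target. There are 200 camera calls.

TASK

Somebody has left things on the lid of the grey sample case: set whatever lies on it upright on the worktop, and only then open the case. The small white jars look alike but some are full and some empty: feel which by their weight, stand every full (heavy) one in a foam well of the case, and every empty (light) one in a cell of the white wash-up crate. When the full ones are packed, shut the lid fully.

Things in the scene. Friction and masses are not known exactly. Their poses are not given: they have to be found in the camera images.
- case: grey plastic sample case fixed to the worktop, 226 mm long (x) by 82 mm wide (y), 80 mm high with the lid shut; origin under its centre, z up. The lower half is 40 mm high, with a 4 mm floor and a dark foam insert (top 38 mm above the worktop) that has three square wells 48 mm wide in a row along x, 73.5 mm apart, one jar each. The hinged upper half is the lid: a 40 mm deep shell, flat on top, hinged along the +y long side, with a lifting tab in the middle of the -y long side
- case_lid (a joint): the lid's angle in rad: 0 shut, growing as it opens, stop at 1.75 (leaning back past upright, inside facing -y). Its hinge is stiff and the lid stays at any angle; about 2 N at the tab moves it
- lid_hinge (a point): point on the lid's hinge line, 40 mm above the worktop, above the middle of the case's +y side; the hinge line runs along the case's x
- lid_tab (a point): centre of the black lifting tab, moving with the lid: a tongue 24 mm wide (along case x), 32 mm long, 12 mm thick. Lid shut, it sticks out level at the -y side, 48 mm above the worktop, free air below, 101 mm from the hinge line towards -y and 8 mm above it; lid open, it points up. Pinched across its width it turns between the fingers as the lid swings. Its y points to the hinge, z out of the lid
- lid_top (a point): centre of the lid's flat outer face; moves with the lid, z outward
- slot_1 (a point): middle of the floor of foam well 1 of the case, 4 mm above the worktop; a jar standing here has its foot at this point
- slot_2 (a point): middle of the floor of foam well 2 of the case, 4 mm above the worktop; a jar standing here has its foot at this point
- slot_3 (a point): middle of the floor of foam well 3 of the case, 4 mm above the worktop; a jar standing here has its foot at this point
- crate: white plastic wash-up crate fixed to the worktop, 156 mm (x) by 105 mm (y), 40 mm high, 3 mm walls and floor; origin under its centre, z up. Open cells 48 mm square, three along x (centres at -51, 0, 51 mm) by two along y (centres at -25.5, 25.5 mm), one jar each
- jar_a_center (a point): white plastic jar with a thick, heavy base and a ribbed black screw cap, 66 mm tall; the point is its centre, half-way up (33 mm above its foot), z up its axis. Body 37 mm across, cap 40 mm across over the top 18 mm. All jars look alike; a full one weighs 180 to 220 g, an empty one 20 to 30 g, which can only be felt by lifting it. May be absent
- jar_b_center (a point): white plastic jar with a thick, heavy base and a ribbed black screw cap, 66 mm tall; the point is its centre, half-way up (33 mm above its foot), z up its axis. Body 37 mm across, cap 40 mm across over the top 18 mm. All jars look alike; a full one weighs 180 to 220 g, an empty one 20 to 30 g, which can only be felt by lifting it. May be absent
- jar_c_center (a point): white plastic jar with a thick, heavy base and a ribbed black screw cap, 66 mm tall; the point is its centre, half-way up (33 mm above its foot), z up its axis. Body 37 mm across, cap 40 mm across over the top 18 mm. All jars look alike; a full one weighs 180 to 220 g, an empty one 20 to 30 g, which can only be felt by lifting it. May be absent
- jar_d_center (a point): white plastic jar with a thick, heavy base and a ribbed black screw cap, 66 mm tall; the point is its centre, half-way up (33 mm above its foot), z up its axis. Body 37 mm across, cap 40 mm across over the top 18 mm. All jars look alike; a full one weighs 180 to 220 g, an empty one 20 to 30 g, which can only be felt by lifting it. May be absent
- jar_e_center (a point): white plastic jar with a thick, heavy base and a ribbed black screw cap, 66 mm tall; the point is its centre, half-way up (33 mm above its foot), z up its axis. Body 37 mm across, cap 40 mm across over the top 18 mm. All jars look alike; a full one weighs 180 to 220 g, an empty one 20 to 30 g, which can only be felt by lifting it. May be absent
- bottle_center (a point): translucent whitish quarter-litre bottle with a black screw cap, 60 mm across, 131 mm tall, cap 40 mm across over the top 20 mm, 0.3 kg, upright; the point is its centre, 65.5 mm above its foot, z up its axis. Stands on the lid, or is absent
- tape_center (a point): roll of black tape lying flat, 55 mm across, 19 mm high; the point is its centre, 9.5 mm above its underside, z up its axis. Lies on the lid, or is absent
There are look-alikes about, which are no part of the job. Leave any blue or purple look-alike of the part that bears jar_b_center alone. Leave any yellow look-alike of the part that bears jar_d_center alone.

How it is judged:
By the outcome, as a careful person would: the job done as asked, in the order asked, and still so for the second after the job is handed in, with the robot touching nothing.
Of bottle, tape only 1 to 2 are there at a start; the rules pass over those that are not, and their reading is None.
Of jar_a, jar_b, jar_c, jar_d, jar_e only 4 to 5 are there at a start; the rules pass over those that are not, and their reading is None.
At some moment in a run one of jar_a, jar_b, jar_c, jar_d, jar_e may be knocked a few centimetres aside while the robot is not near it.
It also fails if it takes over 200 s, if anything falls off the work surface, if the arm or the gripper's body presses on something with over 40 N, if the wrist force passes 120 N, or if a joint passes its speed limit or range.

## Working session

There is one attempt and no reset: what is moved stays moved. The work goes in short steps, Python scripts to look and compute and a shell command to move; the robot and the scene stay as the last step left them, time stands still between calls to the robot, and variables do not carry over. Pictures are saved under pics/ and viewed, about 12 in all and at most 16, crops included, and the job is handed in when it is done.

```bash
mkdir -p pics; ls; cat > h.py <<'E'
import numpy as np, cv2
from workcell import bot
def snap(cam,name,crop=None,scale=1):
    im=bot.camera(cam)
    cv2.imwrite(f'pics/{name}_raw.png',im)
    if crop: x0,y0,x1,y1=crop; im=im[y0:y1,x0:x1]
    if scale!=1: im=cv2.resize(im,None,fx=scale,fy=scale,interpolation=cv2.INTER_CUBIC)
    cv2.imwrite(f'pics/{name}.png',im)
def px2w(cam,u,v,z):
    m=bot.camera_model(cam);K=np.array(m['K']);T=np.array(m['T'])
    d=T[:3,:3]@np.linalg.solve(K,[u,v,1.]);o=T[:3,3]
    return o+d*(z-o[2])/d[2]
def w2px(cam,p):
    m=bot.camera_model(cam);K=np.array(m['K']);T=np.array(m['T'])
    c=T[:3,:3].T@(np.array(p)-T[:3,3]);q=K@c
    return q[:2]/q[2]
E
python3 - <<'E'
from h import *
a=bot.camera('top');b=bot.camera('scene')
cv2.imwrite('pics/top0.png',a);cv2.imwrite('pics/scene0.png',b)
for c in('top','scene'):print(bot.camera_model(c))
print(bot.get_obs(),bot.tip_extent)
E
```

```text
pics
{'K': array([[501.34062862,   0.        , 319.56577565],
       [  0.        , 501.34062862, 198.88292521],
       [  0.        ,   0.        ,   1.        ]]), 'T': array([[ 2.24597122e-02, -9.90149642e-01,  1.38200030e-01,
         3.94836051e-01],
       [-9.99740881e-01, -2.27563062e-02, -5.66251132e-04,
         3.47110556e-03],
       [ 3.70559554e-03, -1.38151502e-01, -9.90404176e-01,
         1.41824856e+00],
       [ 0.00000000e+00,  0.00000000e+00,  0.00000000e+00,
         1.00000000e+00]])}
{'K': array([[388.19027537,   0.        , 314.31845205],
       [  0.        , 388.19027537, 199.29508309],
       [  0.        ,   0.        ,   1.        ]]), 'T': array([[ 0.78985727, -0.31081317,  0.52869714, -0.03052346],
       [-0.61292494, -0.4298264 ,  0.66300248, -0.74784453],
       [ 0.02117809, -0.84772899, -0.53000665,  0.73718115],
       [ 0.        ,  0.        ,  0.        ,  1.        ]])}
{'clock': 0.1, 'joint_pos': array([ 1.15795887e+00,  2.41322329e-01,  3.85330801e-03,  1.33520036e+00,
       -4.30298504e-07,  1.57078797e+00]), 'joint_vel': array([-0.0012291 , -0.00294686,  0.00339658, -0.00224938,  0.00218402,
        0.00022969]), 'tau': array([-1.67131613e-03, -3.73138690e+01,  2.53009433e+01,  1.08083218e-02,
       -1.71646629e-04,  3.15882787e-07]), 'eef_pos': array([0.20038305, 0.457486  , 0.23850746]), 'tool_rot': array([ 2.04951795e-01,  9.78771620e-01, -9.16689287e-04, -1.91740123e-04]), 'ft_force': array([0.67305839, 0.62446257, 0.30484865]), 'ft_torque': array([-0.00315   , -0.01313433,  0.00763603]), 'grip_width': 0.08566548200845336} 0.008
```

View pics/top0.png

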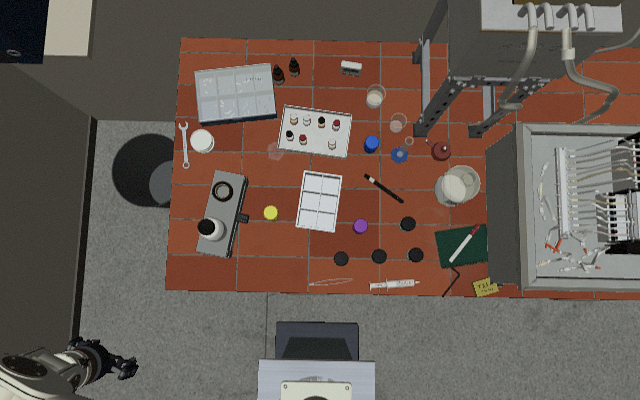

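View pics/scene0.png

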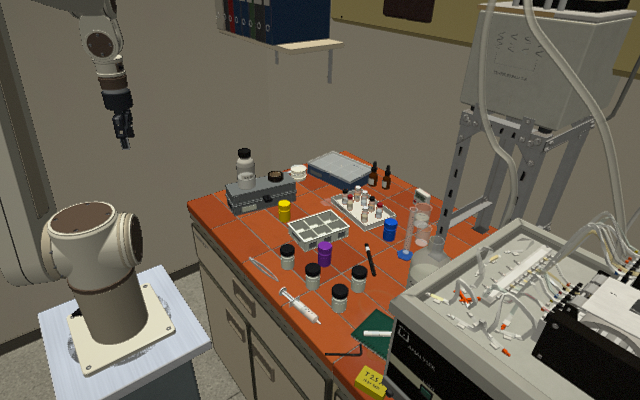

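```bash
python3 - <<'E'
import cv2
im=cv2.imread('pics/top0.png')
c=cv2.resize(im[155:275,185:435],None,fx=3.2,fy=3.2,interpolation=cv2.INTER_CUBIC)
cv2.imwrite('pics/c1.png',c)
E
```

```text
(no output)
```

View pics/c1.png

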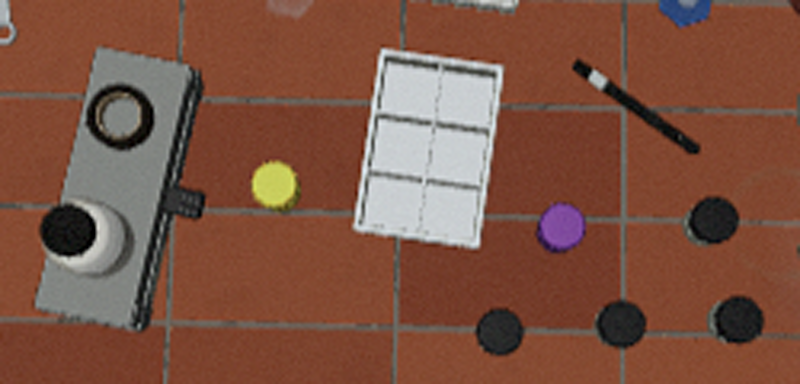

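```bash
python3 - <<'E'
from h import *
f=lambda cx,cy,z:px2w('top',185+(cx+.5)/3.2-.5,155+(cy+.5)/3.2-.5,z)
def box(n,pts,z):
    P=np.array([f(*p,z) for p in pts]);print(n,P.mean(0).round(4))
    print(P[:,:2].round(3).tolist(),[round(float(np.linalg.norm(P[i]-P[(i+1)%4])),4) for i in range(4)])
    for i,j in((2,1),(3,0),(0,1),(3,2)):
        d=P[j]-P[i];print(np.degrees(np.arctan2(d[1],d[0])).round(1))
box('lid',[(98,47),(197,67),(132,329),(36,307)],.08)
box('crate',[(383,49),(503,67),(480,247),(355,230)],.04)
for n,p in dict(j1=(500,331,.066),j2=(621,324,.066),j3=(739,320,.066),j4=(714,219,.066),yel=(275,184,.066),pur=(562,226,.066),bott=(67,230,.211),tape=(120,117,.099),tab=(188,203,.054)).items():print(n,f(*p).round(4), np.hypot(*f(*p)[:2]).round(3))
E
```

```text
lid [0.5378 0.2664 0.08  ]
[[0.656, 0.288], [0.641, 0.203], [0.419, 0.247], [0.435, 0.328]] [0.086, 0.226, 0.0821, 0.2242]
-11.3
-10.3
-100.2
-101.5
crate [0.5819 0.0038 0.04  ]
[[0.668, 0.047], [0.654, -0.058], [0.497, -0.041], [0.509, 0.067]] [0.106, 0.1586, 0.1085, 0.1603]
-6.2
-7.1
-97.3
-96.4
j1 [ 0.4247 -0.0581  0.066 ] 0.429
j2 [ 0.4328 -0.1594  0.066 ] 0.461
j3 [ 0.4384 -0.2583  0.066 ] 0.509
j4 [ 0.5229 -0.2375  0.066 ] 0.574
yel [0.5441 0.1347 0.066 ] 0.561
pur [ 0.514 -0.109  0.066] 0.525
bott [0.4897 0.276  0.211 ] 0.562
tape [0.5936 0.2623 0.099 ] 0.649
tab [0.5275 0.2095 0.054 ] 0.568
```

```bash
python3 -m jog '[[[0,0,0.05,0,0,6,0],[0.289,-0.182,0.05,0,0,12.7,0],[0.289,-0.182,0.05,0,0,12.7,0],[0.289,-0.182,0.05,0,0,12.7,0],[0.289,-0.182,0.05,0,0,12.7,0],[0.289,-0.182,0.05,0,0,12.7,0],[0.289,-0.182,0.05,0,0,12.7,0],[0.289,-0.182,0.05,0,0,12.7,0],[0.289,-0.182,0.05,0,0,12.7,0],[0.289,-0.182,0.05,0,0,12.7,0]]]'
python3 -m jog '[[[0,0,0,0,0,0,0],[0,0,0,0,0,0,0],[0,0,0,0,0,0,0]]]'
python3 - <<'E'
from h import *
snap('scene','s1',(200,60,400,260),3)
print(px2w('top',203,140,.02),px2w('top',290,291,0),px2w('top',330,282,0))
E
```

```text
clock: 0.93
eef_pos: [0.4936, 0.2723, 0.2883]
tool_rot: [0.098, 0.995, -0.001, 0.001]
ft_force: [-0.8, -1.4, 0.3]
grip_width: 0.0856
clock: 1.18
eef_pos: [0.4885, 0.2765, 0.2889]
tool_rot: [0.095, 0.995, -0.0, -0.001]
ft_force: [0.4, 0.2, -0.9]
grip_width: 0.0854
[0.75230268 0.3398321  0.02      ] [0.33194208 0.07914395 0.        ] [ 0.35915828 -0.03172684  0.        ]
```

View pics/s1.png

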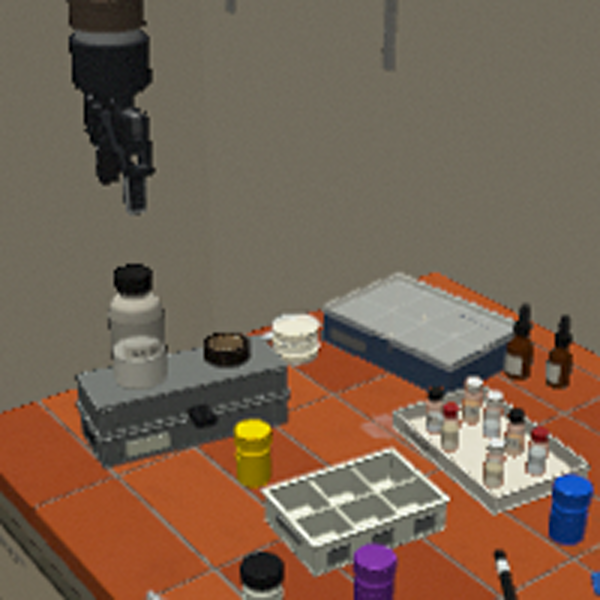

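The gripper stands above the bottle cap, seen at about (133,275) in the crop. The white pot lies well behind the lid. I'll descend and grip the cap.

```bash
python3 -m jog '[[[0.001,0,-0.04,0,0,0,0],[0.001,0,-0.07,0,0,0,0],[0.001,0,-0.1,0,0,0,0],[0.001,0,-0.1,0,0,0,0],[0.001,0,-0.1,0,0,0,255],[0.001,0,-0.1,0,0,0,255],[0.001,0,-0.1,0,0,0,255],[0.001,0,-0.1,0,0,0,255],[0.001,0,-0.1,0,0,0,255],[0.001,0,-0.1,0,0,0,255]]]'
python3 -m jog '[[[0,0,0,0,0,0,255],[0,0,0,0,0,0,255],[0,0,0,0,0,0,255],[0,0,0.01,0,0,0,255],[0,0,0.03,0,0,0,255],[0,0,0.05,0,0,0,255],[0,0,0.05,0,0,0,255],[0,0,0.05,0,0,0,255]]]'
```

```text
clock: 2.07
eef_pos: [0.4918, 0.2771, 0.1928]
tool_rot: [0.095, 0.995, 0.002, 0.002]
ft_force: [-1.9, 0.3, 6.2]
grip_width: 0.0556
clock: 2.73
eef_pos: [0.4916, 0.2765, 0.2409]
tool_rot: [0.095, 0.995, 0.001, 0.002]
ft_force: [0.3, 0.0, -3.1]
grip_width: 0.0555
```

```bash
python3 -m jog '[[[0,-0.01,0.01,0,0,0,255],[-0.01,-0.03,0.01,0,0,0,255],[-0.025,-0.06,0.01,0,0,0,255],[-0.04,-0.09,0.01,0,0,0,255],[-0.05,-0.12,0.01,0,0,0,255],[-0.06,-0.15,0.01,0,0,0,255],[-0.068,-0.17,0.01,0,0,0,255],[-0.071,-0.176,0.01,0,0,0,255],[-0.071,-0.176,0.01,0,0,0,255],[-0.071,-0.176,0.01,0,0,0,255]]]'
python3 -m jog '[[[0,0,-0.03,0,0,0,255],[0,0,-0.06,0,0,0,255],[0,0,-0.09,0,0,0,255],[0,0,-0.11,0,0,0,255],[0,0,-0.12,0,0,0,255],[0,0,-0.12,0,0,0,255],[0,0,-0.12,0,0,0,255]]]'
python3 - <<'E'
from h import *
snap('scene','s2',(190,110,390,310),3)
E
```

```text
clock: 3.57
eef_pos: [0.4196, 0.0999, 0.2492]
tool_rot: [0.096, 0.995, 0.0, -0.0]
ft_force: [1.1, 0.4, -2.8]
grip_width: 0.056
clock: 4.15
eef_pos: [0.4196, 0.1009, 0.1288]
tool_rot: [0.095, 0.996, -0.0, -0.001]
ft_force: [-0.1, -0.1, -1.8]
grip_width: 0.0559
```

View pics/s2.png

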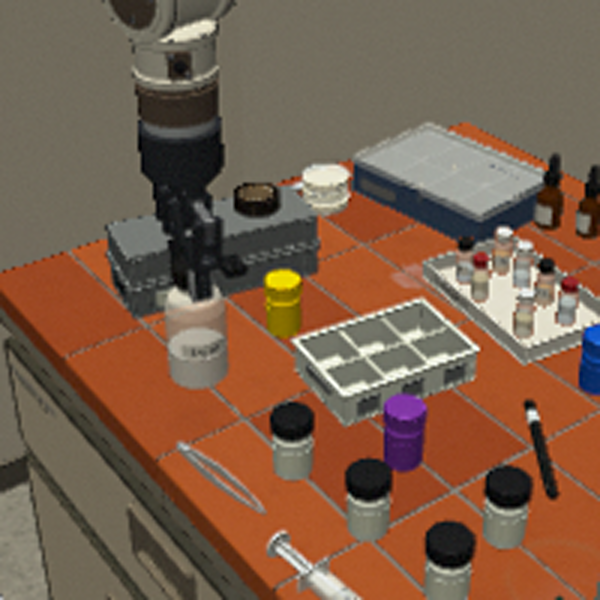

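The bottle hangs upright at about (197,340) in the crop, just above the worktop. I'll lower it until it touches.

```bash
python3 -m jog '[[[0,0,-0.006,0,0,0,255],[0,0,-0.012,0,0,0,255],[0,0,-0.016,0,0,0,255],[0,0,-0.018,0,0,0,255],[0,0,-0.018,0,0,0,255],[0,0,-0.018,0,0,0,255]]]'
```

```text
clock: 4.7
eef_pos: [0.4205, 0.1, 0.1129]
tool_rot: [0.096, 0.995, 0.0, 0.001]
ft_force: [-3.2, -1.7, 6.9]
grip_width: 0.0556
```

```bash
python3 -m jog '[[[0,0,0,0,0,0,0],[0,0,0,0,0,0,0],[0,0,0,0,0,0,0],[0,0,0,0,0,0,0],[0,0,0,0,0,0,0],[0,0,0.04,0,0,0,0],[0,0,0.08,0,0,0,0],[0,0,0.12,0,0,0,0],[0,0,0.15,0,0,0,0],[0,0,0.15,0,0,0,0]]]'
python3 -m jog '[[[0.174,0.162,0,0,0,0,0],[0.174,0.162,0,0,0,0,0],[0.174,0.162,0,0,0,0,0],[0.174,0.162,0,0,0,0,0],[0.174,0.162,0,0,0,0,0],[0.174,0.162,0,0,0,0,0],[0.174,0.162,0,0,0,0,0],[0.174,0.162,-0.1,0,0,0,0],[0.174,0.162,-0.1,0,0,0,0],[0.174,0.162,-0.1,0,0,0,0]]]'
python3 -m jog '[[[0,0,-0.03,0,0,0,0],[0,0,-0.06,0,0,0,0],[0,0,-0.069,0,0,0,0],[0,0,-0.069,0,0,0,0],[0,0,-0.069,0,0,0,255],[0,0,-0.069,0,0,0,255],[0,0,-0.069,0,0,0,255],[0,0,-0.069,0,0,0,255],[0,0,-0.069,0,0,0,255],[0,0,-0.069,0,0,0,255]]]'
```

```text
clock: 5.53
eef_pos: [0.4231, 0.1009, 0.2679]
tool_rot: [0.095, 0.995, 0.002, 0.006]
ft_force: [0.3, 0.0, -0.4]
grip_width: 0.0855
clock: 6.37
eef_pos: [0.5901, 0.2604, 0.1542]
tool_rot: [0.095, 0.995, -0.003, -0.004]
ft_force: [-1.7, -0.2, -1.7]
grip_width: 0.0852
clock: 7.2
eef_pos: [0.5953, 0.2627, 0.0956]
tool_rot: [0.095, 0.995, 0.001, 0.002]
ft_force: [-1.0, -0.2, 6.2]
grip_width: 0.051
```

```bash
python3 -m jog '[[[0,0,0,0,0,0,255],[0,0,0.01,0,0,0,255],[0,0,0.03,0,0,0,255],[0,0,0.06,0,0,0,255],[0,0,0.09,0,0,0,255],[0,0,0.09,0,0,0,255],[0,0,0.09,0,0,0,255],[0,0,0.09,0,0,0,255]]]'
python3 - <<'E'
from h import *
snap('scene','s3',(190,90,390,290),3)
print(bot.get_obs()['ft_force'])
E
```

```text
clock: 7.87
eef_pos: [0.5936, 0.262, 0.1829]
tool_rot: [0.095, 0.995, 0.0, 0.0]
ft_force: [-0.3, 0.6, -0.7]
grip_width: 0.0506
[ 0.23387173 -0.64651481 -1.11568815]
```

View pics/s3.png

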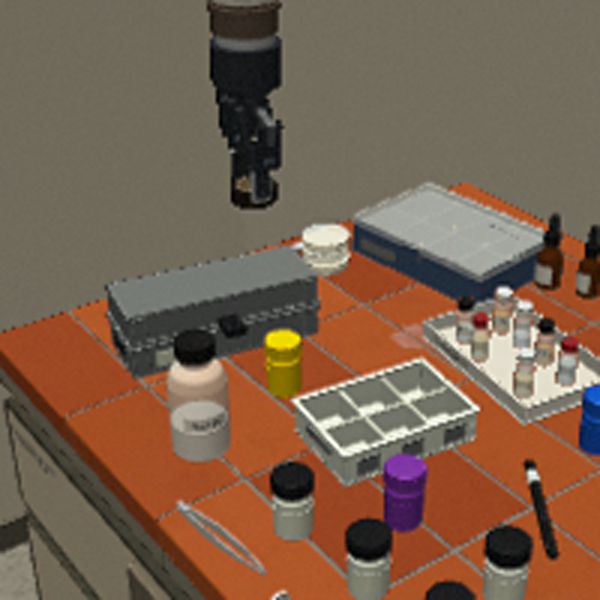

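Tape held at (253,195), the lid is clear, and the bottle stands upright at (200,410). I'll put the tape at about (0.635, 0.13).

```bash
python3 -m jog '[[[0.01,-0.04,0,0,0,0,255],[0.02,-0.08,0,0,0,0,255],[0.041,-0.12,0,0,0,0,255],[0.041,-0.132,-0.03,0,0,0,255],[0.041,-0.132,-0.06,0,0,0,255],[0.041,-0.132,-0.1,0,0,0,255],[0.041,-0.132,-0.13,0,0,0,255],[0.041,-0.132,-0.145,0,0,0,255],[0.041,-0.132,-0.155,0,0,0,255],[0.041,-0.132,-0.155,0,0,0,255]]]'
python3 -m jog '[[[0,0,-0.006,0,0,0,255],[0,0,-0.011,0,0,0,255],[0,0,-0.012,0,0,0,255],[0,0,-0.012,0,0,0,255],[0,0,-0.012,0,0,0,0],[0,0,-0.012,0,0,0,0],[0,0,-0.012,0,0,0,0],[0,0,-0.012,0,0,0,0],[0,0,-0.012,0,0,0,0],[0,0,0.02,0,0,0,0]]]'
```

```text
clock: 8.75
eef_pos: [0.6316, 0.1294, 0.0231]
tool_rot: [0.095, 0.995, -0.001, -0.004]
ft_force: [0.2, -0.1, -0.6]
grip_width: 0.0506
clock: 9.58
eef_pos: [0.6294, 0.1289, 0.0408]
tool_rot: [0.095, 0.995, -0.002, -0.006]
ft_force: [0.1, -0.3, -1.7]
grip_width: 0.0857
```

```bash
python3 -m jog '[[[0,0,0.04,0,0,-7,0],[0,0,0.08,0,0,-14,0],[0,0,0.1,0,0,-21,0],[-0.03,0.02,0.1,0,0,-28,0],[-0.06,0.04,0.1,0,0,-35,0],[-0.08,0.06,0.1,0,0,-42,0],[-0.1,0.07,0.1,0,0,-49,0],[-0.108,0.0775,0.1,0,0,-56,0],[-0.108,0.0775,0.1,0,0,-63,0],[-0.108,0.0775,0.1,0,0,-70,0]]]'
python3 -m jog '[[[0,0,0,0,0,-7,0],[0,0,0,0,0,-14,0],[0,0,0,0,0,-20,0],[0,0,0,0,0,-20,0],[0,0,0,0,0,-20,0]]]'
python3 - <<'E'
from h import *
snap('top','t4',(170,150,350,285),4)
E
```

```text
clock: 10.42
eef_pos: [0.5258, 0.2083, 0.1477]
tool_rot: [0.651, 0.759, 0.0, 0.0]
ft_force: [0.2, -0.1, 0.2]
grip_width: 0.0856
clock: 10.83
eef_pos: [0.5266, 0.2075, 0.1474]
tool_rot: [0.77, 0.637, 0.0, 0.0]
ft_force: [0.6, -1.0, -0.7]
grip_width: 0.0854
```

View pics/t4.png

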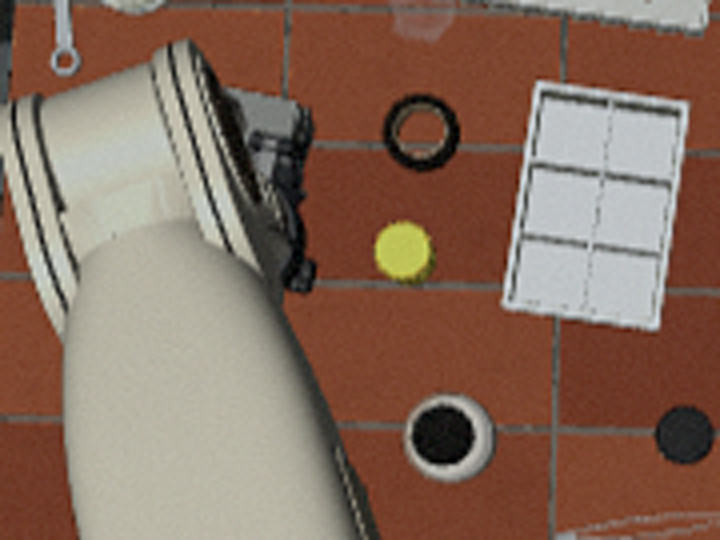

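The tape lies flat at (422,132) and the bottle stands at (450,437). I'll go down and pinch the tab.

```bash
python3 -m jog '[[[0,0,-0.04,0,0,0,0],[0,0,-0.08,0,0,0,0],[0,0,-0.109,0,0,0,0],[0,0,-0.109,0,0,0,0],[0,0,-0.109,0,0,0,255],[0,0,-0.109,0,0,0,255],[0,0,-0.109,0,0,0,255],[0,0,-0.109,0,0,0,255],[0,0,-0.109,0,0,0,255],[0,0,-0.109,0,0,0,255]]]'
python3 -m jog '[[[0,0,0,0,0,0,255],[0,0,0,0,0,0,255],[0,0,0,0,0,0,255]]]'
python3 - <<'E'
import numpy as np
# arc from shut: shifts along u = case +y (0.189,0.982), z
yaw=np.radians(-10.9);u=np.array([-np.sin(yaw),np.cos(yaw)])
out=np.r_[101,8.]
for th in np.arange(0.0,1.76,.175):
    o=101*np.cos(th)-8*np.sin(th);h=101*np.sin(th)+8*np.cos(th)
    d=(101-o)/1000;print(round(th,3),(u*d).round(4),round((h-8)/1000,4))
E
```

```text
clock: 11.72
eef_pos: [0.5307, 0.2076, 0.041]
tool_rot: [0.771, 0.636, 0.004, 0.003]
ft_force: [5.1, -2.1, 1.9]
grip_width: 0.0229
clock: 11.97
eef_pos: [0.5307, 0.2077, 0.0411]
tool_rot: [0.771, 0.636, 0.004, 0.003]
ft_force: [5.2, -1.6, 2.8]
grip_width: 0.0226
0.0 [0. 0.] 0.0
0.175 [0.0006 0.0029] 0.0175
0.35 [0.0017 0.0087] 0.0341
0.525 [0.0033 0.0173] 0.0495
0.7 [0.0055 0.0284] 0.0632
0.875 [0.008  0.0416] 0.0746
1.05 [0.0109 0.0566] 0.0836
1.225 [0.014 0.073] 0.0897
1.4 [0.0173 0.0901] 0.0929
1.575 [0.0207 0.1075] 0.093
1.75 [0.024  0.1246] 0.09
```

```bash
python3 -m jog '[[[0.003,0,0.002,0,0,0,255],[0.003,0.001,0.009,0,0,0,255],[0.004,0.003,0.0175,0,0,0,255],[0.004,0.0055,0.026,0,0,0,255],[0.005,0.009,0.034,0,0,0,255],[0.005,0.013,0.042,0,0,0,255],[0.006,0.017,0.0495,0,0,0,255],[0.007,0.023,0.057,0,0,0,255],[0.008,0.028,0.063,0,0,0,255],[0.008,0.028,0.063,0,0,0,255]]]'
python3 -m jog '[[[0.001,0.006,0.006,0,0,0,255],[0.003,0.013,0.0115,0,0,0,255],[0.004,0.02,0.016,0,0,0,255],[0.006,0.028,0.0205,0,0,0,255],[0.007,0.036,0.024,0,0,0,255],[0.009,0.045,0.0265,0,0,0,255],[0.010,0.053,0.0285,0,0,0,255],[0.012,0.062,0.0297,0,0,0,255],[0.012,0.062,0.0297,0,0,0,255]]]'
python3 -m jog '[[[0.002,0.009,0.0003,0,0,0,255],[0.0035,0.0175,0,0,0,0,255],[0.005,0.026,-0.001,0,0,0,255],[0.007,0.0345,-0.003,0,0,0,255],[0.008,0.04,-0.005,0,0,0,255],[0.008,0.04,-0.005,0,0,0,255]]]'
```

```text
clock: 12.8
eef_pos: [0.5359, 0.2357, 0.1024]
tool_rot: [0.771, 0.637, 0.001, 0.001]
ft_force: [4.8, -0.8, -3.7]
grip_width: 0.0228
clock: 13.55
eef_pos: [0.5471, 0.2956, 0.1342]
tool_rot: [0.772, 0.636, -0.0, 0.003]
ft_force: [-0.3, -7.2, 11.4]
grip_width: 0.0222
clock: 14.05
eef_pos: [0.5551, 0.3382, 0.1313]
tool_rot: [0.771, 0.637, 0.002, 0.001]
ft_force: [-2.8, -2.6, 16.9]
grip_width: 0.0227
```

```bash
python3 -m jog '[[[0,0,0,0,0,0,0],[0,0,0,0,0,0,0],[0,0,0,0,0,0,0],[0,0,0,0,0,0,0],[0,0,0,0,0,0,0],[0,0,0.04,0,0,0,0],[0,0,0.08,0,0,0,0],[0,0,0.1,0,0,0,0],[0,-0.04,0.1,0,0,0,0],[0,-0.08,0.1,0,0,0,0]]]'
python3 -m jog '[[[-0.03,-0.04,0,0,0,0,0],[-0.06,-0.08,0,0,0,0,0],[-0.09,-0.12,0,0,0,0,0],[-0.11,-0.16,0,0,0,0,0],[-0.12,-0.2,0,0,0,0,0],[-0.12,-0.24,0,0,0,0,0],[-0.12,-0.28,0,0,0,0,0],[-0.12,-0.315,0,0,0,0,0],[-0.12,-0.315,0,0,0,0,0],[-0.12,-0.315,0,0,0,0,0]]]'
python3 - <<'E'
from h import *
snap('top','t5',(180,150,430,290),3.2)
E
```

```text
clock: 14.88
eef_pos: [0.5551, 0.2591, 0.2275]
tool_rot: [0.77, 0.638, 0.002, 0.0]
ft_force: [0.7, -0.4, 0.0]
grip_width: 0.0852
clock: 15.72
eef_pos: [0.4338, -0.0606, 0.2258]
tool_rot: [0.773, 0.634, -0.001, -0.0]
ft_force: [-0.5, 0.1, 0.3]
grip_width: 0.0855
```

View pics/t5.png

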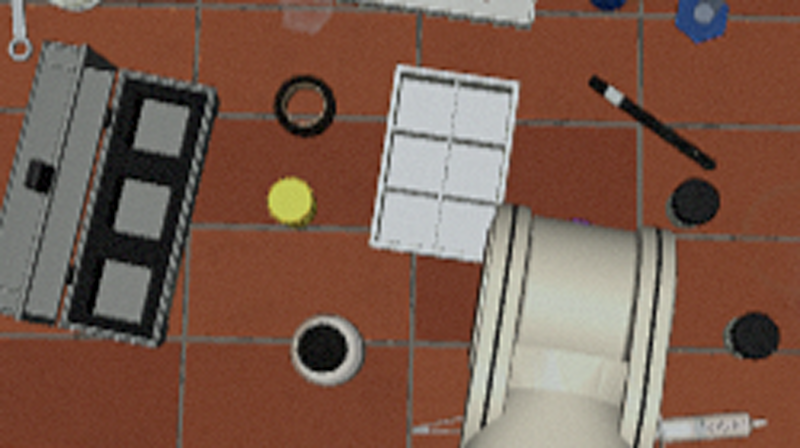

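```bash
python3 - <<'E'
from h import *
f=lambda cx,cy,z:px2w('top',180+(cx+.5)/3.2-.5,150+(cy+.5)/3.2-.5,z).round(4)[:2]
for p in((160,128),(142,208),(123,292)):print('well',f(*p,.004),f(*p,.038))
print('rim', [f(*p,.04).tolist() for p in((216,92),(161,344),(122,73),(70,328))])
print('j4',f(695,202,.066),'j3',f(755,334,.066))
print('crate',[f(*p,.04).tolist() for p in((399,66),(518,84),(372,246))])
print(bot.get_obs()['joint_pos'])
E
```

```text
well [0.6129 0.2598] [0.6076 0.2536]
well [0.5408 0.2723] [0.5373 0.2658]
well [0.4663 0.2854] [0.4646 0.2786]
rim [[0.6402, 0.206], [0.421, 0.2436], [0.6551, 0.2887], [0.4328, 0.3219]]
j4 [ 0.5503 -0.2079] j3 [ 0.44   -0.2583]
crate [[0.667, 0.0471], [0.6534, -0.0572], [0.5088, 0.0661]]
[-1.35206780e-01  1.25893574e-01 -1.72724981e-01  1.27340906e+00
  5.05891273e-04  1.63087427e+00]
```

Lid open and wells visible at (160,128), (142,208) and (123,292). Jar 4 has been knocked, from pixel (408,224) to (397,213). Now jar 1.

```bash
python3 -m jog '[[[-0.01,0,-0.04,0,0,0,0],[-0.01,0,-0.08,0,0,0,0],[-0.01,0,-0.12,0,0,0,0],[-0.01,0,-0.15,0,0,0,0],[-0.01,0,-0.18,0,0,0,0],[-0.01,0,-0.18,0,0,0,0],[-0.01,0,-0.18,0,0,0,0],[-0.01,0,-0.18,0,0,0,255],[-0.01,0,-0.18,0,0,0,255],[-0.01,0,-0.18,0,0,0,255]]]'
python3 -m jog '[[[0,0,0,0,0,0,255],[0,0,0,0,0,0,255],[0,0,0,0,0,0,255],[0,0,0.02,0,0,0,255],[0,0,0.05,0,0,0,255],[0,0,0.08,0,0,0,255],[0,0,0.08,0,0,0,255],[0,0,0.08,0,0,0,255],[0,0,0.08,0,0,0,255],[0,0,0.08,0,0,0,255]]]'
for i in 1 2 3; do python3 -m jog '[[[0,0,0,0,0,0,255],[0,0,0,0,0,0,255]]]'|grep force; done
```

```text
clock: 16.6
eef_pos: [0.4265, -0.0575, 0.048]
tool_rot: [0.771, 0.637, 0.001, 0.002]
ft_force: [0.6, -0.7, 0.2]
grip_width: 0.0517
clock: 17.43
eef_pos: [0.4234, -0.0574, 0.1249]
tool_rot: [0.771, 0.636, -0.001, -0.001]
ft_force: [0.1, -0.7, -2.0]
grip_width: 0.0382
ft_force: [-0.3, 0.3, -2.0]
ft_force: [-0.3, -0.6, -1.1]
ft_force: [0.4, -0.2, -2.1]
```

```bash
python3 -m jog '[[[0.02,0.01,0.03,0,0,0,255],[0.04,0.03,0.06,0,0,0,255],[0.06,0.06,0.07,0,0,0,255],[0.08,0.09,0.07,0,0,0,255],[0.1,0.12,0.07,0,0,0,255],[0.12,0.15,0.07,0,0,0,255],[0.14,0.185,0.07,0,0,0,255],[0.155,0.22,0.07,0,0,0,255],[0.17,0.25,0.07,0,0,0,255],[0.18,0.28,0.07,0,0,0,255]]]'
python3 -m jog '[[[0.005,0.02,0,0,0,0,255],[0.005,0.03,0,0,0,0,255],[0.005,0.03,0,0,0,0,255],[0.005,0.03,0,0,0,0,255],[0.005,0.03,-0.03,0,0,0,255],[0.005,0.03,-0.06,0,0,0,255],[0.005,0.03,-0.08,0,0,0,255],[0.005,0.03,-0.08,0,0,0,255],[0.005,0.03,-0.08,0,0,0,255]]]'
python3 - <<'E'
from h import *
snap('scene','s6',(210,110,340,240),4.5)
E
```

```text
clock: 18.77
eef_pos: [0.6056, 0.2243, 0.1953]
tool_rot: [0.771, 0.637, -0.0, 0.0]
ft_force: [0.9, -0.2, -1.8]
grip_width: 0.0383
clock: 19.52
eef_pos: [0.6085, 0.2503, 0.1152]
tool_rot: [0.772, 0.636, -0.002, -0.0]
ft_force: [0.2, 0.2, -2.3]
grip_width: 0.0384
```

View pics/s6.png

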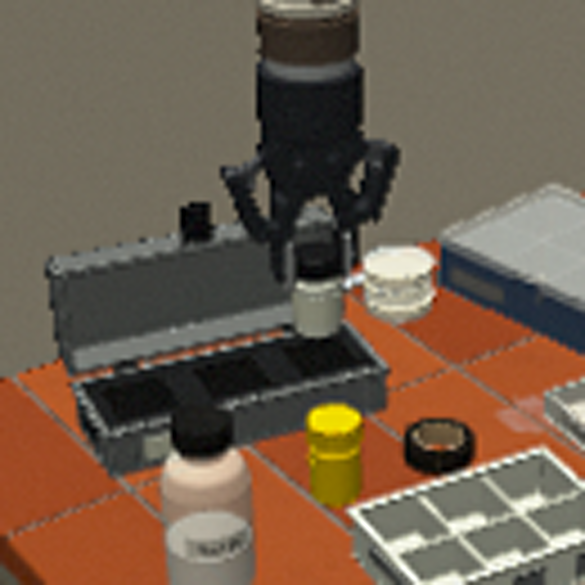

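The jar hangs upright at (318,290), above the far well at (325,355), and the gripper body stays clear of the leaning lid.

```bash
python3 -m jog '[[[0.001,0.001,-0.02,0,0,0,255],[0.001,0.001,-0.04,0,0,0,255],[0.001,0.001,-0.052,0,0,0,255],[0.001,0.001,-0.06,0,0,0,255],[0.001,0.001,-0.064,0,0,0,255],[0.001,0.001,-0.066,0,0,0,255],[0.001,0.001,-0.066,0,0,0,255],[0.001,0.001,-0.066,0,0,0,255]]]'
```

```text
clock: 20.23
eef_pos: [0.6113, 0.2538, 0.0521]
tool_rot: [0.771, 0.636, 0.001, 0.0]
ft_force: [-2.2, -1.5, 3.5]
grip_width: 0.0383
```

```bash
python3 -m jog '[[[0,0,0,0,0,0,90],[0,0,0,0,0,0,90],[0,0,0,0,0,0,90],[0,0,0,0,0,0,90],[0,0,0.02,0,0,0,90],[0,0,0.06,0,0,0,90],[0,0,0.1,0,0,0,90],[0,0,0.14,0,0,0,0],[-0.02,-0.03,0.15,0,0,0,0],[-0.04,-0.06,0.15,0,0,0,0]]]'
python3 -m jog '[[[-0.138,-0.3525,0,0,0,0,0],[-0.138,-0.3525,0,0,0,0,0],[-0.138,-0.3525,0,0,0,0,0],[-0.138,-0.3525,0,0,0,0,0],[-0.138,-0.3525,0,0,0,0,0],[-0.138,-0.3525,0,0,0,0,0],[-0.138,-0.3525,0,0,0,0,0],[-0.138,-0.3525,0,0,0,0,0],[-0.138,-0.3525,0,0,0,0,0],[-0.138,-0.3525,0,0,0,0,0]]]'
python3 -m jog '[[[0,0,0,0,0,0,0],[0,0,0,0,0,0,0],[0,0,0,0,0,0,0]]]'
python3 - <<'E'
from h import *
a=bot.camera('scene')[110:390,190:450];b=bot.camera('top')[150:290,180:430]
a=cv2.resize(a,None,fx=2,fy=2);b=cv2.resize(b,None,fx=2.1,fy=2.1)
c=np.zeros((600,800,3),np.uint8);c[:560,:520]=a;cv2.imwrite('pics/s7.png',c[:560,:520])
cv2.imwrite('pics/t7.png',b)
E
```

```text
clock: 21.07
eef_pos: [0.5744, 0.1954, 0.2055]
tool_rot: [0.771, 0.637, 0.006, 0.002]
ft_force: [0.3, -0.1, -0.0]
grip_width: 0.0855
clock: 21.9
eef_pos: [0.4302, -0.1643, 0.2003]
tool_rot: [0.774, 0.633, -0.001, 0.001]
ft_force: [0.1, -0.1, -0.2]
grip_width: 0.0855
clock: 22.15
eef_pos: [0.4331, -0.1581, 0.2]
tool_rot: [0.771, 0.637, 0.0, -0.0]
ft_force: [0.1, -0.1, 0.9]
grip_width: 0.0852
```

View pics/s7.png

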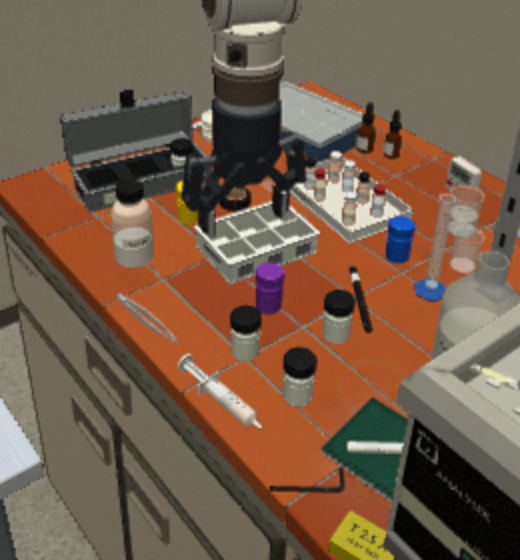

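Jar 1 sits in the far well at (180,150). Jar 2 is where it was, at (246,325). Next I'll grip and weigh jar 2.

```bash
python3 -m jog '[[[0,-0.001,-0.04,0,0,0,0],[0,-0.001,-0.08,0,0,0,0],[0,-0.001,-0.12,0,0,0,0],[0,-0.001,-0.154,0,0,0,0],[0,-0.001,-0.154,0,0,0,0],[0,-0.001,-0.154,0,0,0,0],[0,-0.001,-0.154,0,0,0,255],[0,-0.001,-0.154,0,0,0,255],[0,-0.001,-0.154,0,0,0,255],[0,-0.001,-0.154,0,0,0,255]]]'
python3 -m jog '[[[0,0,0,0,0,0,255],[0,0,0,0,0,0,255],[0,0,0.02,0,0,0,255],[0,0,0.05,0,0,0,255],[0,0,0.08,0,0,0,255],[0,0,0.12,0,0,0,255],[0,0,0.15,0,0,0,255],[0,0,0.15,0,0,0,255],[0,0,0.15,0,0,0,255],[0,0,0.15,0,0,0,255]]]'
for i in 1 2 3; do python3 -m jog '[[[0,0,0,0,0,0,255],[0,0,0,0,0,0,255]]]'|grep -E 'force|width'; done
```

```text
clock: 23.08
eef_pos: [0.4345, -0.1606, 0.048]
tool_rot: [0.771, 0.636, 0.001, 0.002]
ft_force: [1.3, -0.9, 17.5]
grip_width: 0.039
clock: 23.92
eef_pos: [0.4319, -0.1598, 0.1956]
tool_rot: [0.771, 0.636, -0.0, -0.0]
ft_force: [-0.8, 0.6, -2.1]
grip_width: 0.0381
ft_force: [0.1, 0.1, -1.9]
grip_width: 0.038
ft_force: [-0.3, 1.1, -1.3]
grip_width: 0.0385
ft_force: [0.5, 1.6, -2.1]
grip_width: 0.0386
```

```bash
python3 -m jog '[[[0.02,0.03,0,0,0,0,255],[0.04,0.06,0,0,0,0,255],[0.06,0.095,0,0,0,0,255],[0.07,0.13,0,0,0,0,255],[0.08,0.165,0,0,0,0,255],[0.09,0.2,0,0,0,0,255],[0.1,0.24,0,0,0,0,255],[0.1045,0.28,0,0,0,0,255],[0.1045,0.32,0,0,0,0,255],[0.1045,0.36,0,0,0,0,255]]]'
python3 -m jog '[[[0,0.03,0,0,0,0,255],[0,0.055,0,0,0,0,255],[0,0.065,0,0,0,0,255],[0,0.0655,0,0,0,0,255],[0,0.0655,0,0,0,0,255],[0,0.0655,-0.03,0,0,0,255],[0,0.0655,-0.06,0,0,0,255],[0,0.0655,-0.08,0,0,0,255],[0,0.0655,-0.08,0,0,0,255]]]'
python3 -m jog '[[[0,0,-0.02,0,0,0,255],[0,0,-0.04,0,0,0,255],[0,0,-0.052,0,0,0,255],[0,0,-0.06,0,0,0,255],[0,0,-0.064,0,0,0,255],[0,0,-0.066,0,0,0,255],[0,0,-0.066,0,0,0,255],[0,0,-0.066,0,0,0,255]]]'
```

```text
clock: 25.25
eef_pos: [0.5371, 0.202, 0.1957]
tool_rot: [0.771, 0.636, -0.0, 0.0]
ft_force: [1.1, -0.1, -2.1]
grip_width: 0.038
clock: 26.0
eef_pos: [0.5339, 0.2616, 0.1109]
tool_rot: [0.772, 0.635, -0.005, -0.001]
ft_force: [-1.0, -1.4, -2.4]
grip_width: 0.0385
clock: 26.67
eef_pos: [0.5378, 0.265, 0.0523]
tool_rot: [0.772, 0.636, 0.001, 0.0]
ft_force: [-3.4, -1.5, 6.6]
grip_width: 0.0383
```

```bash
python3 -m jog '[[[0,0,0,0,0,0,90],[0,0,0,0,0,0,90],[0,0,0,0,0,0,90],[0,0,0,0,0,0,90],[0,0,0.02,0,0,0,90],[0,0,0.06,0,0,0,90],[0,0,0.1,0,0,0,90],[0,0,0.14,0,0,0,0],[-0.02,-0.04,0.15,0,0,0,0],[-0.03,-0.08,0.15,0,0,0,0]]]'
python3 -m jog '[[[-0.06,-0.44,0,0,0,0,0],[-0.06,-0.44,0,0,0,0,0],[-0.06,-0.44,0,0,0,0,0],[-0.06,-0.44,0,0,0,0,0],[-0.06,-0.44,0,0,0,0,0],[-0.06,-0.44,0,0,0,0,0],[-0.06,-0.44,0,0,0,0,0],[-0.06,-0.44,0,0,0,0,0],[-0.06,-0.44,0,0,0,0,0],[-0.06,-0.44,0,0,0,0,0]]]'
python3 -m jog '[[[-0.007,-0.004,0,0,0,0,0],[-0.007,-0.004,0,0,0,0,0],[-0.007,-0.004,0,0,0,0,0],[-0.007,-0.004,0,0,0,0,0]]]'
python3 - <<'E'
from h import *
snap('top','t8',(180,150,430,290),3.2)
E
```

```text
clock: 27.5
eef_pos: [0.5107, 0.1912, 0.2047]
tool_rot: [0.77, 0.638, 0.005, 0.002]
ft_force: [0.4, -1.2, -0.1]
grip_width: 0.0852
clock: 28.33
eef_pos: [0.4512, -0.2259, 0.2001]
tool_rot: [0.771, 0.636, 0.0, 0.0]
ft_force: [0.4, 0.9, 0.1]
grip_width: 0.0855
clock: 28.67
eef_pos: [0.4449, -0.2268, 0.1999]
tool_rot: [0.771, 0.637, 0.0, -0.0]
ft_force: [-0.7, 0.3, 0.5]
grip_width: 0.085
```

View pics/t8.png

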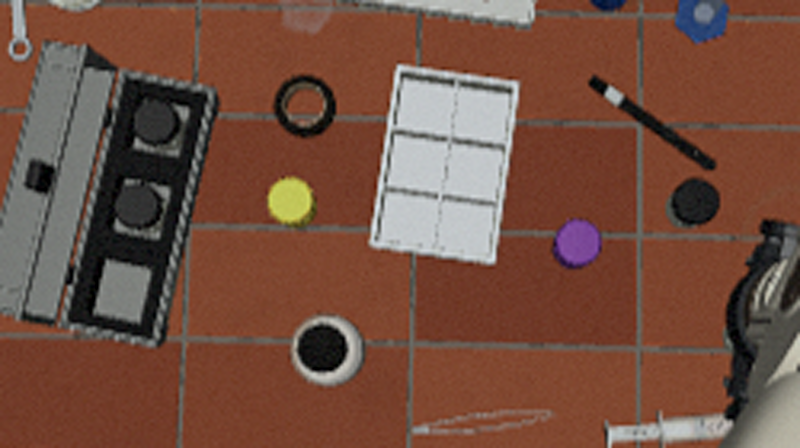

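Both jars sit in their wells at (157,123) and (139,207), with well 1 free. Jar 4 is still at (695,202). I'm about 30 mm short of jar 3 because of the row limit.

```bash
python3 -m jog '[[[-0.005,-0.0315,0,0,0,0,0],[-0.005,-0.0315,-0.04,0,0,0,0],[-0.005,-0.0315,-0.08,0,0,0,0],[-0.005,-0.0315,-0.12,0,0,0,0],[-0.005,-0.0315,-0.154,0,0,0,0],[-0.005,-0.0315,-0.154,0,0,0,0],[-0.005,-0.0315,-0.154,0,0,0,0],[-0.005,-0.0315,-0.154,0,0,0,255],[-0.005,-0.0315,-0.154,0,0,0,255],[-0.005,-0.0315,-0.154,0,0,0,255]]]'
python3 -m jog '[[[0,0,0,0,0,0,255],[0,0,0,0,0,0,255],[0,0,0,0,0,0,255],[0,0,0.02,0,0,0,255],[0,0,0.05,0,0,0,255],[0,0,0.08,0,0,0,255],[0,0,0.12,0,0,0,255],[0,0,0.15,0,0,0,255],[0,0,0.15,0,0,0,255],[0,0,0.15,0,0,0,255]]]'
for i in 1 2 3 4; do python3 -m jog '[[[0,0,0,0,0,0,255],[0,0,0,0,0,0,255]]]'|grep -E 'force|width|eef'; done
```

```text
clock: 29.55
eef_pos: [0.4419, -0.2603, 0.0486]
tool_rot: [0.771, 0.637, 0.001, 0.003]
ft_force: [-0.4, -0.5, 0.1]
grip_width: 0.0516
clock: 30.38
eef_pos: [0.4413, -0.2605, 0.1993]
tool_rot: [0.771, 0.636, 0.001, 0.003]
ft_force: [0.1, -0.1, -1.3]
grip_width: 0.038
eef_pos: [0.4388, -0.2589, 0.1948]
ft_force: [0.2, -0.6, 0.1]
grip_width: 0.0381
eef_pos: [0.439, -0.259, 0.1946]
ft_force: [-0.5, -0.2, -0.5]
grip_width: 0.0385
eef_pos: [0.4395, -0.2593, 0.1953]
ft_force: [-1.0, -0.3, -0.5]
grip_width: 0.0381
eef_pos: [0.4397, -0.2594, 0.1957]
ft_force: [-0.7, 0.2, -0.3]
grip_width: 0.0384
```

Light (about 0.3 N), so it goes into the crate's middle cell in the -y row.

```bash
python3 -m jog '[[[0.02,0.03,0,0,0,0,255],[0.04,0.06,0,0,0,0,255],[0.06,0.095,0,0,0,0,255],[0.08,0.13,0,0,0,0,255],[0.1,0.165,0,0,0,0,255],[0.12,0.2,0,0,0,0,255],[0.13,0.225,0,0,0,0,255],[0.1385,0.237,0,0,0,0,255],[0.1385,0.237,0,0,0,0,255],[0.1385,0.237,0,0,0,0,255]]]'
python3 -m jog '[[[0,0,-0.03,0,0,0,255],[0,0,-0.06,0,0,0,255],[0,0,-0.09,0,0,0,255],[0,0,-0.11,0,0,0,255],[0,0,-0.13,0,0,0,255],[0,0,-0.14,0,0,0,255],[0,0,-0.145,0,0,0,255],[0,0,-0.147,0,0,0,255],[0,0,-0.147,0,0,0,255],[0,0,-0.147,0,0,0,255]]]'
```

```text
clock: 31.88
eef_pos: [0.5782, -0.0223, 0.1956]
tool_rot: [0.771, 0.637, -0.001, 0.0]
ft_force: [-0.2, -0.0, 0.2]
grip_width: 0.0381
clock: 32.72
eef_pos: [0.5777, -0.0241, 0.0514]
tool_rot: [0.772, 0.636, -0.0, 0.0]
ft_force: [-3.9, -1.3, 8.8]
grip_width: 0.0382
```

```bash
python3 -m jog '[[[0,0,0,0,0,0,90],[0,0,0,0,0,0,90],[0,0,0,0,0,0,90],[0,0,0,0,0,0,90],[0,0,0.02,0,0,0,90],[0,0,0.06,0,0,0,90],[0,0,0.09,0,0,0,90],[0,-0.03,0.11,0,0,0,0],[-0.01,-0.06,0.11,0,0,0,0],[-0.02,-0.09,0.11,0,0,0,0]]]'
python3 -m jog '[[[-0.008,-0.03,0,0,0,0,0],[-0.008,-0.06,0,0,0,0,0],[-0.008,-0.09,0,0,0,0,0],[-0.008,-0.0965,0,0,0,0,0],[-0.008,-0.0965,0,0,0,0,0],[-0.008,-0.0965,0,0,0,0,0]]]'
python3 - <<'E'
from h import *
snap('scene','s9',(190,110,450,350),2.5)
E
```

```text
clock: 33.55
eef_pos: [0.5598, -0.1132, 0.1611]
tool_rot: [0.771, 0.637, 0.002, 0.002]
ft_force: [1.0, -0.5, -1.6]
grip_width: 0.0851
clock: 34.05
eef_pos: [0.55, -0.2088, 0.1586]
tool_rot: [0.772, 0.636, 0.0, -0.001]
ft_force: [-0.5, 0.1, -0.6]
grip_width: 0.0854
```

View pics/s9.png

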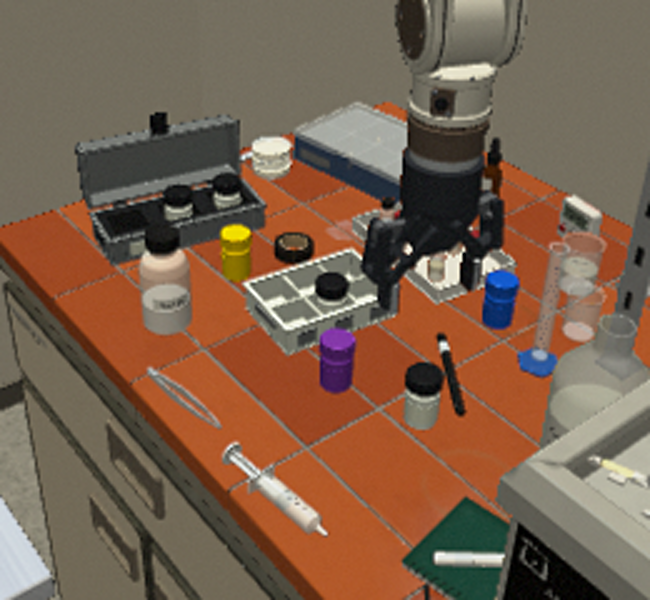

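The crate jar stands upright in its cell at (330,290), and jar 4 is at (423,395) under the gripper.

```bash
python3 -m jog '[[[0,0,-0.04,0,0,0,0],[0,0,-0.08,0,0,0,0],[0,0,-0.113,0,0,0,0],[0,0,-0.113,0,0,0,0],[0,0,-0.113,0,0,0,0],[0,0,-0.113,0,0,0,255],[0,0,-0.113,0,0,0,255],[0,0,-0.113,0,0,0,255],[0,0,-0.113,0,0,0,255],[0,0,-0.113,0,0,0,255]]]'
python3 -m jog '[[[0,0,0,0,0,0,255],[0,0,0,0,0,0,255],[0,0,0.02,0,0,0,255],[0,0,0.05,0,0,0,255],[0,0,0.08,0,0,0,255],[0,0,0.12,0,0,0,255],[0,0,0.15,0,0,0,255],[0,0,0.15,0,0,0,255],[0,0,0.15,0,0,0,255],[0,0,0.15,0,0,0,255]]]'
for i in 1 2 3 4; do python3 -m jog '[[[0,0,0,0,0,0,255],[0,0,0,0,0,0,255]]]'|grep -E 'force|width|eef'; done
```

```text
clock: 34.93
eef_pos: [0.5521, -0.2096, 0.0485]
tool_rot: [0.771, 0.636, 0.001, 0.002]
ft_force: [0.6, -0.5, 6.9]
grip_width: 0.0384
clock: 35.77
eef_pos: [0.5499, -0.2089, 0.196]
tool_rot: [0.771, 0.636, 0.0, 0.0]
ft_force: [0.3, 0.1, -0.8]
grip_width: 0.0384
eef_pos: [0.5492, -0.2086, 0.1942]
ft_force: [-0.8, 0.1, -0.2]
grip_width: 0.0383
eef_pos: [0.5497, -0.2087, 0.1948]
ft_force: [-0.2, 0.1, -1.3]
grip_width: 0.0382
eef_pos: [0.5501, -0.2089, 0.1955]
ft_force: [0.3, 0.0, -1.2]
grip_width: 0.0383
eef_pos: [0.5502, -0.2089, 0.1959]
ft_force: [0.0, 0.2, -0.9]
grip_width: 0.0383
```

```bash
for i in 1 2 3 4 5 6 7 8 9 10 11 12 13 14 15 16; do python3 -m jog '[[[0,0,0,0,0,0,255]]]'|grep -E 'force'; done; python3 -c "
from workcell import bot;o=bot.get_obs();print(o['tau'])"
```

```text
ft_force: [1.0, 0.1, -0.5]
ft_force: [0.3, 0.5, -0.7]
ft_force: [0.1, 0.3, -0.6]
ft_force: [-0.2, -0.9, -0.7]
ft_force: [0.4, 0.2, -0.2]
ft_force: [0.0, 0.2, -0.2]
ft_force: [0.1, -0.3, -0.2]
ft_force: [-0.8, 0.1, 0.1]
ft_force: [0.0, 0.5, 0.1]
ft_force: [-0.0, -0.1, 0.6]
ft_force: [-0.8, 0.4, -0.5]
ft_force: [0.2, 0.5, -0.6]
ft_force: [0.9, -0.1, -0.8]
ft_force: [0.0, 0.3, 0.8]
ft_force: [-0.1, 0.4, -0.5]
ft_force: [1.0, 0.4, -1.5]
[ 5.99067280e-04 -4.64607561e+01  2.51900196e+01  1.22195193e-03
 -1.42035183e-04 -3.56489511e-05]
```

Mean about -0.35 N, so jar 4 is empty. It goes into the middle cell of the +y row.

```bash
python3 -m jog '[[[0.005,0.03,0,0,0,0,255],[0.01,0.06,0,0,0,0,255],[0.015,0.095,0,0,0,0,255],[0.02,0.13,0,0,0,0,255],[0.025,0.165,0,0,0,0,255],[0.03,0.2,0,0,0,0,255],[0.0345,0.225,0,0,0,0,255],[0.0345,0.238,0,0,0,0,255],[0.0345,0.238,0,0,0,0,255],[0.0345,0.238,0,0,0,0,255]]]'
python3 -m jog '[[[0,0,-0.03,0,0,0,255],[0,0,-0.06,0,0,0,255],[0,0,-0.09,0,0,0,255],[0,0,-0.11,0,0,0,255],[0,0,-0.13,0,0,0,255],[0,0,-0.14,0,0,0,255],[0,0,-0.145,0,0,0,255],[0,0,-0.147,0,0,0,255],[0,0,-0.147,0,0,0,255],[0,0,-0.147,0,0,0,255]]]'
```

```text
clock: 38.6
eef_pos: [0.5845, 0.029, 0.1958]
tool_rot: [0.771, 0.637, -0.0, 0.0]
ft_force: [-1.1, -0.3, -0.7]
grip_width: 0.0385
clock: 39.43
eef_pos: [0.5841, 0.0275, 0.0514]
tool_rot: [0.772, 0.636, -0.0, 0.0]
ft_force: [-4.7, -0.2, 9.8]
grip_width: 0.038
```

```bash
python3 -m jog '[[[0,0,0,0,0,0,90],[0,0,0,0,0,0,90],[0,0,0,0,0,0,90],[0,0,0,0,0,0,90],[0,0,0.02,0,0,0,90],[0,0,0.06,0,0,0,90],[0,0,0.1,0,0,0,90],[0,0,0.14,0,0,0,0],[0,0,0.18,0,0,0,0],[0,0.03,0.18,0,0,0,0]]]'
python3 -m jog '[[[-0.03,0.278,0,0,0,0,0],[-0.03,0.278,0,0,0,0,0],[-0.03,0.278,0,0,0,0,0],[-0.03,0.278,0,0,0,0,0],[-0.03,0.278,0,0,0,0,0],[-0.03,0.278,0,0,0,0,0],[-0.03,0.278,0,0,0,0,0],[-0.03,0.278,0,0,0,0,0],[-0.03,0.278,0,0,0,0,0],[-0.03,0.278,0,0,0,0,0]]]'
python3 - <<'E'
from h import *
a=bot.camera('scene')[60:240,190:390];b=bot.camera('top')[150:270,180:360]
print(bot.get_obs()['eef_pos'])
cv2.imwrite('pics/m10.png',np.hstack([cv2.resize(a,(400,360)),cv2.resize(b,(400,360)) ]))
E
```

```text
clock: 40.27
eef_pos: [0.5893, 0.0555, 0.2388]
tool_rot: [0.773, 0.634, 0.006, 0.006]
ft_force: [2.2, 1.0, 0.7]
grip_width: 0.0851
clock: 41.1
eef_pos: [0.5546, 0.3368, 0.2285]
tool_rot: [0.771, 0.637, -0.001, 0.0]
ft_force: [0.2, -0.2, -0.5]
grip_width: 0.0854
[0.55508139 0.33570212 0.22889781]
```

View pics/m10.png

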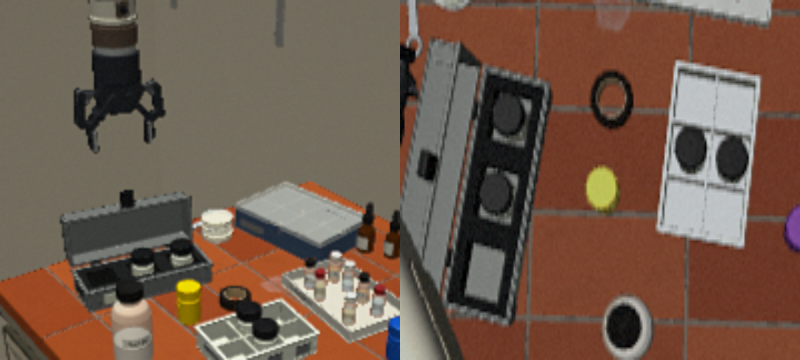

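All four jars are in place: two in wells at (508,115) and (495,190), two in crate cells at (690,150) and (732,158). The tab at (127,198) is below the gripper. I'll pinch it and close the lid.

```bash
python3 -m jog '[[[0,0,-0.03,0,0,0,0],[0,0,-0.06,0,0,0,0],[0,0,-0.085,0,0,0,0],[0,0,-0.1,0,0,0,0],[0,0,-0.1,0,0,0,0],[0,0,-0.1,0,0,0,255],[0,0,-0.1,0,0,0,255],[0,0,-0.1,0,0,0,255],[0,0,-0.1,0,0,0,255],[0,0,-0.1,0,0,0,255]]]'
python3 -m jog '[[[0,0,0,0,0,0,255],[0,0,0,0,0,0,255],[0,0,0,0,0,0,255]]]'
python3 -m jog '[[[-0.0017,-0.0085,0.002,0,0,0,255],[-0.0033,-0.017,0.003,0,0,0,255],[-0.005,-0.026,0.0033,0,0,0,255],[-0.0067,-0.0345,0.003,0,0,0,255],[-0.0083,-0.043,0.0017,0,0,0,255],[-0.01,-0.0516,-0.0003,0,0,0,255],[-0.0116,-0.06,-0.003,0,0,0,255],[-0.0131,-0.068,-0.0064,0,0,0,255],[-0.0131,-0.068,-0.0064,0,0,0,255]]]'
```

```text
clock: 42.03
eef_pos: [0.5557, 0.3379, 0.1312]
tool_rot: [0.771, 0.636, 0.002, -0.0]
ft_force: [-0.5, 1.0, 5.6]
grip_width: 0.0257
clock: 42.28
eef_pos: [0.5551, 0.3383, 0.1315]
tool_rot: [0.771, 0.637, 0.002, -0.0]
ft_force: [-1.5, 0.6, 4.7]
grip_width: 0.023
clock: 43.03
eef_pos: [0.5425, 0.2702, 0.1265]
tool_rot: [0.771, 0.637, 0.003, -0.001]
ft_force: [-3.1, -0.7, 11.5]
grip_width: 0.0231
```

```bash
python3 -m jog '[[[-0.0016,-0.008,-0.0042,0,0,0,255],[-0.003,-0.015,-0.009,0,0,0,255],[-0.0042,-0.022,-0.0145,0,0,0,255],[-0.0054,-0.0282,-0.0204,0,0,0,255],[-0.0065,-0.034,-0.027,0,0,0,255],[-0.0076,-0.0393,-0.0341,0,0,0,255],[-0.0084,-0.044,-0.0415,0,0,0,255],[-0.0092,-0.0479,-0.0495,0,0,0,255],[-0.0098,-0.051,-0.0575,0,0,0,255],[-0.0103,-0.0537,-0.0661,0,0,0,255]]]'
python3 -m jog '[[[0,-0.0015,-0.009,0,0,0,255],[0,-0.003,-0.0175,0,0,0,255],[0,-0.003,-0.02,0,0,0,255],[0,-0.003,-0.022,0,0,0,255],[0,-0.003,-0.022,0,0,0,255]]]'
```

```text
clock: 43.87
eef_pos: [0.532, 0.2141, 0.0586]
tool_rot: [0.772, 0.636, 0.001, 0.001]
ft_force: [-2.7, -5.8, 7.2]
grip_width: 0.0229
clock: 44.28
eef_pos: [0.5314, 0.2107, 0.0375]
tool_rot: [0.772, 0.636, -0.0, 0.001]
ft_force: [-5.3, -8.5, 17.0]
grip_width: 0.0232
```

```bash
python3 -m jog '[[[0,0,-0.002,0,0,0,255],[0,0,-0.002,0,0,0,0],[0,0,-0.002,0,0,0,0],[0,0,-0.002,0,0,0,0],[0,0,-0.002,0,0,0,0],[0,0,-0.002,0,0,0,0],[0,0,0.03,0,0,0,0],[0,0,0.07,0,0,0,0],[0,0,0.11,0,0,0,0],[0,0,0.15,0,0,0,0]]]'
python3 -m jog '[[[-0.03,-0.1,0.08,0,0,0,0],[-0.03,-0.1,0.08,0,0,0,0],[-0.03,-0.1,0.08,0,0,0,0],[-0.03,-0.1,0.08,0,0,0,0],[-0.03,-0.3,0.08,0,0,0,0],[-0.03,-0.3,0.08,0,0,0,0],[-0.03,-0.3,0.08,0,0,0,0],[-0.03,-0.3,0.08,0,0,0,0],[-0.03,-0.3,0.08,0,0,0,0],[-0.03,-0.3,0.08,0,0,0,0]]]'
python3 - <<'E'
from h import *
a=bot.camera('scene');cv2.imwrite('pics/sf_raw.png',a);a=a[130:250,200:380];b=bot.camera('top');cv2.imwrite('pics/tf_raw.png',b);b=b[150:280,180:360]
print(bot.get_obs()['eef_pos'])
cv2.imwrite('pics/m11.png',np.hstack([cv2.resize(a,(500,333)),cv2.copyMakeBorder(cv2.resize(b,(300,217)),0,116,0,0,cv2.BORDER_CONSTANT)]))
E
```

```text
clock: 45.12
eef_pos: [0.5307, 0.2123, 0.1853]
tool_rot: [0.771, 0.636, -0.001, -0.0]
ft_force: [1.3, 0.1, -1.1]
grip_width: 0.0855
clock: 45.95
eef_pos: [0.5011, -0.0928, 0.2636]
tool_rot: [0.774, 0.634, -0.001, 0.001]
ft_force: [-0.1, 1.5, -1.2]
grip_width: 0.085
[ 0.5012037  -0.08865488  0.26361037]
```

View pics/m11.png

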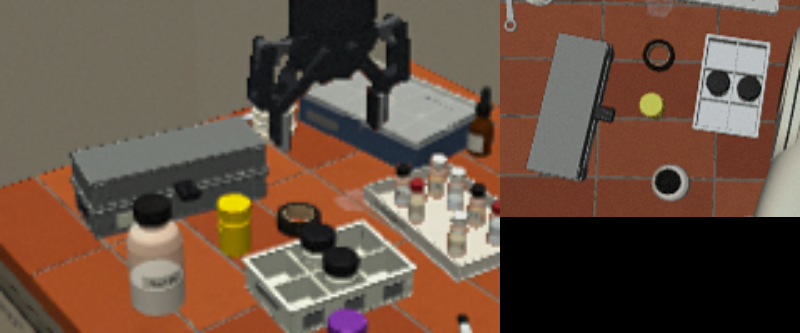

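The lid looks shut. I'll check it pixel by pixel against the picture taken before opening.

```bash
python3 - <<'E'
from h import *
a=cv2.imread('pics/s3_raw.png',0);b=cv2.imread('pics/sf_raw.png',0)
r=(slice(165,206),slice(222,297))
d=cv2.absdiff(a[r],b[r]);print('max/mean diff case region',d.max(),d.mean(), (d>25).sum())
w=(slice(190,203),slice(258,276));t=a[w]
s=b[186:208,252:284];m=cv2.matchTemplate(cv2.resize(s,None,fx=8,fy=8,interpolation=2),cv2.resize(t,None,fx=8,fy=8,interpolation=2),5)
l=cv2.minMaxLoc(m);print('tab shift px',(l[3][0]/8-6,l[3][1]/8-4),l[1])
E
```

```text
max/mean diff case region 217 3.244878048780488 44
tab shift px (0.0, 0.0) 0.9922536611557007
```

```bash
python3 -c "
from workcell import bot;print(bot.get_obs()['clock']);print(bot.job_done())"
```

```text
46.05
the job is handed in; nothing more can be done
None
```

The job is done and handed in at 46 s of robot time, within the 200 s limit.

- **Lid cleared first:** I set the bottle upright and the tape flat on the worktop, and only then opened the case.
- **Jars:** four were present. Two weighed about 1.8 to 2 N (full) and stand in foam wells 2 and 3. Two weighed about 0.3 N (empty) and stand in the crate's two middle cells. One jar was knocked aside during the run, and I took it from its new place.
- **Lid shut:** I closed it by the tab and pressed it down against its stop with about 17 N.

**Last checks:**
- The final pictures show the lid shut and the bottle, tape and crate jars upright. The yellow and purple look-alikes are in place. The blue one is outside the final crops, and I never touched it.
- The tab matches its pre-opening picture with zero pixel shift. A few pixels (44) in the wider case region did differ, and I did not trace why.
- The last jar's first weight readings were unclear (about -0.8 N on average). Sixteen more averaged -0.35 N, so I treated it as empty.

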